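Open the fume extractor's filter hatch

ROBOT

A 7-joint arm with a two-finger parallel gripper is mounted at the origin on the work surface. World frame = base frame: x ahead of the robot, y to its left, z up, the work surface at z = 0. Lengths are in m, angles in rad, forces in N, time in s.
With the tool pointing down it reaches from about 0.4 to 0.85 m from the base axis. Payload 4.5 kg.
Tool frame: the origin (TCP) lies at the centre of the arm's flange, where the gripper is bolted on; the fingertips stand 166 mm ahead of it and the grasp point (between the pads) lies 147 mm ahead of it (r.hold_point_z is the distance from the TCP to the grasp point, in m); z points along the fingers, y is the direction in which the jaws open and shut (so a half turn about z gives the same grasp; the last joint's range is limited). The gripper opens to 88 mm and grips with 3 to 60 N. Pads are 18 mm wide; open, the fingers measure 123 mm over their backs; the gripper's body (75 mm by 187 mm) begins 45 mm behind the grasp point.
Start: joints at [1.371, 0.689, -0.195, 1.565, 0.157, 0.902, -0.215], TCP at [0.145, -0.608, 0.405] pointing down, gripper open.
Joint ranges: [-3.01, 3.01], [-0.46, 2.08], [-1.47, 1.51], [0.13, 2.56], [-1, 4.14], [0.04, 2.09], [-2.66, 2.66]. Speed limits (rad/s): [2.57, 2.57, 3.14, 3.14, 3.14, 3.14, 3.14].

INTERFACE

Orientations are given as a rotation vector (axis times angle).
In Python, from rig import r gives the robot as it stands.
- The arm moves only by the tool send_rows, never from a script. Its argument "plan" is a list of rows, each an object of numbers: "x", "y", "z": the shift along the world's x, y, z scaled (see below); "spin": the turn about the world's z scaled (see below). A call has 1 to 12 rows; each row shifts and turns the pose as measured when the row begins; what a row does not reach is not made up. The controller multiplies each number of a shift by 0.5 m and each number of a turn by 90 degrees. A row lasts 1/10 s, in which the tool goes at most 50 mm and 8.59 degrees, less where a joint would pass 70% of its speed; a pose out of reach is approached as far as the arm can. A call with a number of a shift or a turn outside -1 to 1 is refused whole. A call with a gripper value outside its range is refused whole. "jaw" is the closure, from -1 (fully open) to 1 (shut), so that 0 is half open, set as the call begins (left out, the last holds). The fingers move at their own pace and stop on an object; "force" is the grip in N (left out, the last holds). Time passes only in rows, so rows that do not move let the fingers close. It gives the time, the measured TCP pose, the force and the opening at its end, in the units of the state.
- r.sense(): the state, without advancing time (a new reading comes with each control period).
- r.get_image(name): name is "scene" or "top"; returns a dict with "img" (400x640x3 uint8, blue, green, red), "range_z" (400x640 float32, m along the optical axis (not along the pixel's ray), 0 where there is no reading), "K" (3x3 intrinsics, pixels), "R" (3x3) and "t" (3): a world point X has camera coordinates R X + t. Camera axes: x right, y down, z forward; pixel columns grow to the right and rows downward; lengths in m; the calibration is good to about 2 mm. A picture is of the moment at which its call begins.
- r.job_done(): hands the job in, once; it reports no verdict.
The state is a dict: "clock": time; "joint_positions": joint angles; "dq": joint speeds; "tau": joint torques, N m; "position": TCP position; "orientation": TCP orientation; "force": force on the tool from outside, world axes, zero at the start; "torque": the same for the moment, N m; "opening": finger opening in m.
Only numpy, scipy, OpenCV 4.12 (cv2) and the standard library are available. Lean on these libraries where they do the work, as an engineer would, in place of code of your own. Each camera call takes 0.05 s, during which the arm holds its last target.

TASK

Open the filter hatch of the bench fume extractor: squeeze its spring tab toward the rib just far enough to let go and lift the hatch off while you keep the tab pressed, without forcing the tab, jamming it against its stop, or wrenching the hatch. Then lay the hatch gently on the rubber mat, right way up with its skirt flat on the mat, let go, and leave the other things on the bench alone.

Things in the scene. Friction and masses are not known exactly. Their poses are not given: they have to be found in the camera images.
- extractor: Grey metal fume extractor fixed to the bench, a box 190 (x) x 160 (y) x 110 mm high with a filter well in its flat top. Origin: centre of its underside; z up. Its x axis runs from the hatch's rib towards the hatch's tab.
- hatch: White plastic hatch, 0.15 to 0.23 kg, plugged into the extractor's top, axes parallel to the extractor's. Origin: on its plate's underside, at the start 110 mm straight above the extractor's origin. Plate 4 mm thick, x -45 to 26, y -38 to 38 mm. Skirt under it, x -36 to 17, y -29 to 29, 33 mm deep, with the tab's foot out to x 33. Lift 45 mm straight up to clear the well.
- rib_face (a point): Middle of the pinching (-x) face of the hatch's fixed upright rib, at x -19, y 0, z 24 mm in the hatch's frame. The rib is 6 mm thick (x -19 to -13), 26 mm wide in y, its top 36 mm above the hatch's origin. Bare plate and extractor top lie beside it for the other finger's room.
- tab_bead (a point): Outermost (+x) point of the bead on the tab when at rest: hatch frame x 37, y 0, z 24 mm. The point does not follow the tab when pressed. Rib face to bead: 56 mm at rest, pinched from above. Only the bead gives, the rib does not: a gripper that closes about its own middle must shift towards the rib by half of what it closes, or it pushes the hatch sideways.
- tab: The hatch's spring tab: upright strip 3 mm thick, 12 mm wide, top 62 mm above its foot, where its origin and pivot lie (hatch frame x 31.5, z -30 mm). A bead 24 mm long in y, 8 mm thick, sits outside at 54 mm. Pressed towards the rib (-x) it springs back: about 3 N at first, 0.7 N more per mm. More than 18 N of finger force on it does damage.
- keeper_mouth (a point): Middle of the neck of the well, by the tab (extractor frame x 37, z 110 mm). In it a slotted steel keeper holds the tab's catch, with 1 to 3 mm of vertical play. It is set differently on every unit: the catch lets go after 3 to 15 mm of bead travel; 3.5 mm farther the tab meets a hard stop. Only feel tells: too shallow and a gentle pull up is blocked. Lifted 16 mm, it is clear.
- well (a point): Centre of the filter well in the extractor's top (extractor frame x 0, y 0, z 110 mm), z up. The skirt has 1.2 mm of play in it all round. Pulling or pushing the hatch against the extractor with more than 20 N, in any direction, does damage.
- mat: Dark rubber mat fixed to the bench, 180 x 160 mm, 4 mm thick. Origin: centre of its underside. Lying flat on it, the hatch has its origin 37 mm above the bench. The hatch is to stand wholly on the mat.
- scale: Flat black weighing scale, 130 x 170 x 16 mm, loose. Origin: centre of its underside. Leave alone.
- cup: Clear plastic mixing cup, 74 mm wide, 100 mm high, loose. Origin: centre of its underside. Leave alone.
- pigment: Blue pigment jar, 52 mm wide, 80 mm high, loose. Origin: centre of its underside. Leave alone.
Things that resemble listed ones, but are neither listed nor needed, are in the scene too. Of the things that look like the mat, the smaller one is meant.

How it is judged:
By the outcome, as a careful person would: the job done as asked, in the order asked, and still so for the second after the job is handed in, with the robot touching nothing.
It also fails if it takes over 72 s, if anything falls off the work surface, if the arm or the gripper's body presses on something with over 40 N, if the wrist force passes 120 N, or if a joint passes its speed limit or range.

## Working session

There is one attempt and no reset: what is moved stays moved. The work goes in short steps, Python scripts to look and compute and a tool call to move; the robot and the scene stay as the last step left them, time stands still between calls to the robot, and variables do not carry over. Pictures are saved under pics/ and viewed, and the job is handed in when it is done.

Besides the shell and the picture viewer there is one more tool, called after ">>>" in YAML: its name, and indented under it one key for each argument. send_rows: Moves the arm, as the interface text tells. Its arguments: {"type":"object","properties":{"plan":{"type":"array"},"jaw":{"type":"number"},"force":{"type":"number"}},"required":["plan"]}

```bash
ls; mkdir -p pics; python3 - <<'E'
from rig import r
import cv2,numpy as np
print(r.sense(), r.hold_point_z)
for n in("scene","top"):
    d=r.get_image(n); cv2.imwrite(f"pics/{n}0.png",d["img"]); np.savez(f"{n}0.npz",**d)
    print(n,d["K"],d["R"],d["t"])
E
```

```text
pics
{'clock': 0.0, 'joint_positions': array([ 1.37077144,  0.68997507, -0.19450054,  1.56634527,  0.1572843 ,
        0.90248117, -0.21506952]), 'dq': array([-1.56298508e-05, -5.52727072e-04, -7.88678541e-04, -4.46425489e-04,
       -1.31547434e-03, -1.60188767e-03, -2.46613285e-04]), 'tau': array([ 3.42663907e-05, -5.27561545e+01, -1.26665600e+00, -1.53433746e+01,
       -5.25898975e-02,  6.44944055e-03,  2.01964426e-04]), 'position': array([ 0.14470611, -0.60768012,  0.40391464]), 'orientation': array([-3.11835310e+00, -3.66394518e-01,  5.30694260e-04]), 'force': array([-0.54332904, -0.12157633, -0.69738959]), 'torque': array([-0.00143035, -0.01129983,  0.0026471 ]), 'opening': 0.08826748655719846} 0.1473
scene [[398.94233365   0.         315.43193057]
 [  0.         398.94233365 205.59180723]
 [  0.           0.           1.        ]] [[-0.11567009  0.99308107  0.02025868]
 [ 0.68099754  0.09413441 -0.72621007]
 [-0.72309251 -0.07020467 -0.6871743 ]] [ 0.0587605  -0.27755602  1.58488714]
top [[434.27271329   0.         323.40727608]
 [  0.         434.27271329 204.8550692 ]
 [  0.           0.           1.        ]] [[ 0.01093933 -0.99990433  0.00846563]
 [-0.99665466 -0.01158873 -0.08090233]
 [ 0.08099269 -0.0075523  -0.99668608]] [0.0051352  0.53887267 1.22265913]
```

View pics/scene0.png

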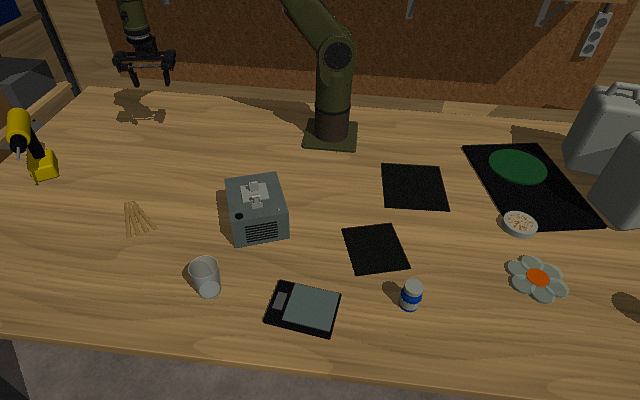

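View pics/top0.png

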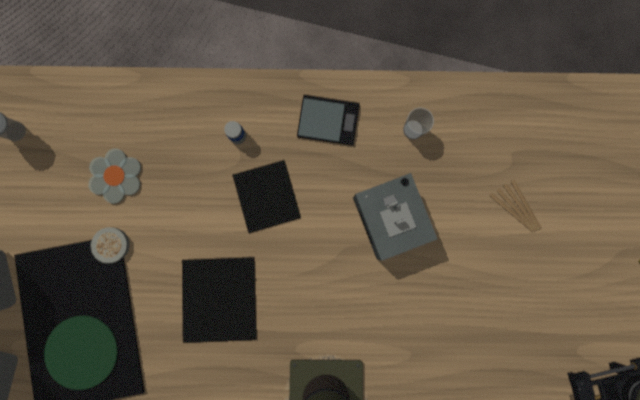

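The pictures show the extractor at about (397,218) in the top view with the white hatch on it. There are two dark mats, at (267,196) and (219,299). The scale is at (328,121), the cup at (418,123) and the jar at (235,132). Next I'll zoom in on the extractor and measure.

```bash
cat > h.py <<'E'
import numpy as np,cv2
def cast(d,u,v,z):
    ray=np.linalg.inv(d["K"])@np.array([u,v,1.]); R,t=d["R"],d["t"]
    c=-R.T@t; w=R.T@ray; return c+w*(z-c[2])/w[2]
def proj(d,X):
    p=d["K"]@(d["R"]@np.asarray(X,float)+d["t"]); return p[:2]/p[2]
def cloud(d):
    h,w=d["range_z"].shape; u,v=np.meshgrid(np.arange(w),np.arange(h))
    Z=d["range_z"].astype(float); P=np.stack([(u-d["K"][0,2])/d["K"][0,0]*Z,(v-d["K"][1,2])/d["K"][1,1]*Z,Z],-1)
    X=(P-d["t"])@d["R"]; X[Z==0]=np.nan; return X
E
python3 - <<'E'
import numpy as np,cv2
from h import *
t=dict(np.load("top0.npz")); s=dict(np.load("scene0.npz"))
a=cv2.resize(t["img"][160:275,340:455],None,fx=5,fy=5,interpolation=cv2.INTER_CUBIC)
b=cv2.resize(s["img"][165:250,215:300],None,fx=6,fy=6,interpolation=cv2.INTER_CUBIC)
cv2.imwrite("pics/a.png",a);cv2.imwrite("pics/b.png",b)
g=t["img"].max(2); m=(g<32).astype(np.uint8)
for z in (0.004,):
  for c in cv2.findContours(m,cv2.RETR_EXTERNAL,cv2.CHAIN_APPROX_NONE)[0]:
    if cv2.contourArea(c)<1500: continue
    P=np.array([cast(t,u,v,z)[:2] for u,v in c[:,0]],np.float32)
    print("dark",cv2.boundingRect(c),cv2.minAreaRect(P))
X=cloud(t)
reg=np.zeros(g.shape,bool);reg[160:275,340:455]=1
z=X[...,2]
hst,e=np.histogram(z[reg&np.isfinite(z)],bins=np.arange(-.02,.2,.005));print(list(zip(e.round(3),hst)))
mt=(reg&(z>.095)&(z<.125)).astype(np.uint8)
mt=cv2.morphologyEx(mt,cv2.MORPH_CLOSE,np.ones((5,5)))
c=max(cv2.findContours(mt,cv2.RETR_EXTERNAL,cv2.CHAIN_APPROX_NONE)[0],key=cv2.contourArea)
P=np.array([cast(t,u,v,.11)[:2] for u,v in c[:,0]],np.float32);print("ext",cv2.minAreaRect(P))
E
```

```text
dark (183, 258, 73, 84) ((0.26657024025917053, 0.30668172240257263), (0.22751915454864502, 0.20287498831748962), 2.6427552700042725)
dark (16, 242, 128, 158) ((0.1965990662574768, 0.7006411552429199), (0.44717660546302795, 0.3031326234340668), 11.469808578491211)
dark (234, 162, 65, 70) ((0.5642097592353821, 0.17731767892837524), (0.17200414836406708, 0.1520271748304367), 16.7872371673584)
[(np.float64(-0.02), np.int64(0)), (np.float64(-0.015), np.int64(1)), (np.float64(-0.01), np.int64(302)), (np.float64(-0.005), np.int64(4545)), (np.float64(0.0), np.int64(3629)), (np.float64(0.005), np.int64(165)), (np.float64(0.01), np.int64(13)), (np.float64(0.015), np.int64(10)), (np.float64(0.02), np.int64(7)), (np.float64(0.025), np.int64(7)), (np.float64(0.03), np.int64(17)), (np.float64(0.035), np.int64(8)), (np.float64(0.04), np.int64(21)), (np.float64(0.045), np.int64(13)), (np.float64(0.05), np.int64(14)), (np.float64(0.055), np.int64(13)), (np.float64(0.06), np.int64(18)), (np.float64(0.065), np.int64(29)), (np.float64(0.07), np.int64(21)), (np.float64(0.075), np.int64(19)), (np.float64(
[... 183 characters left out ...]
nt64(1944)), (np.float64(0.11), np.int64(1948)), (np.float64(0.115), np.int64(233)), (np.float64(0.12), np.int64(2)), (np.float64(0.125), np.int64(1)), (np.float64(0.13), np.int64(8)), (np.float64(0.135), np.int64(19)), (np.float64(0.14), np.int64(17)), (np.float64(0.145), np.int64(12)), (np.float64(0.15), np.int64(0)), (np.float64(0.155), np.int64(0)), (np.float64(0.16), np.int64(0)), (np.float64(0.165), np.int64(0)), (np.float64(0.17), np.int64(0)), (np.float64(0.175), np.int64(0)), (np.float64(0.18), np.int64(0)), (np.float64(0.185), np.int64(0)), (np.float64(0.19), np.int64(0))]
ext ((0.504837691783905, -0.18053005635738373), (0.18987880647182465, 0.16181416809558868), 21.47649383544922)
```

View pics/a.png

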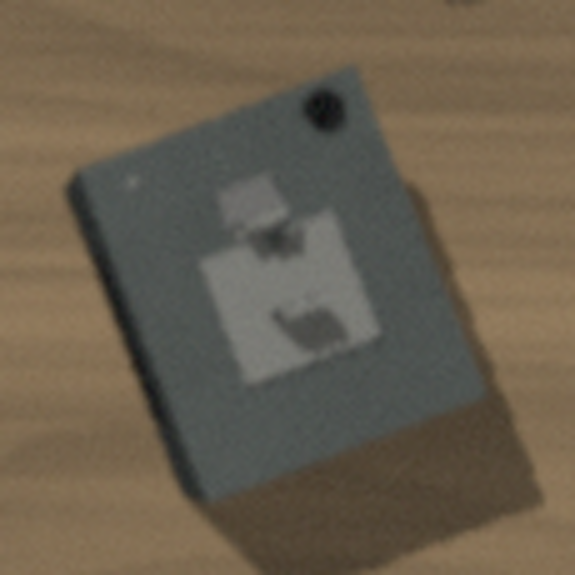

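View pics/b.png

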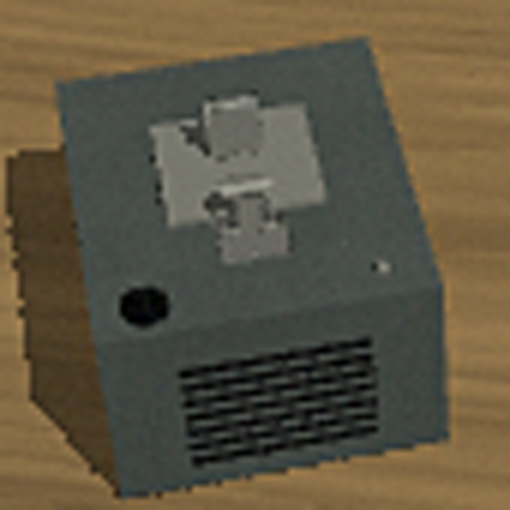

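```bash
python3 - <<'E'
import numpy as np,cv2
from h import *
from scipy.spatial.transform import Rotation as Ro
t=dict(np.load("top0.npz")); s=dict(np.load("scene0.npz"))
def top(d,box,zz=.11):
    X=cloud(d); z=X[...,2]; reg=np.zeros(z.shape,bool); x0,y0,x1,y1=box; reg[y0:y1,x0:x1]=1
    m=(reg&(z>.097)&(z<.125)).astype(np.uint8); m=cv2.morphologyEx(m,cv2.MORPH_CLOSE,np.ones((7,7)))
    m=cv2.morphologyEx(m,cv2.MORPH_OPEN,np.ones((5,5)))
    c=max(cv2.findContours(m,cv2.RETR_EXTERNAL,cv2.CHAIN_APPROX_NONE)[0],key=cv2.contourArea)
    P=np.array([cast(d,u,v,zz)[:2] for u,v in c[:,0]],np.float32);return cv2.minAreaRect(P), np.nanmedian(z[m>0])
print(top(t,(340,160,455,275)));print(top(s,(205,155,310,255)))
# white plate
for n,d,box in(("top",t,(370,185,430,245)),("scene",s,(230,172,280,215))):
    h=d["img"].astype(int); x0,y0,x1,y1=box
    m=np.zeros(h.shape[:2],np.uint8); m[y0:y1,x0:x1]=(h[y0:y1,x0:x1,2]>105)*1
    c=max(cv2.findContours(m,cv2.RETR_EXTERNAL,cv2.CHAIN_APPROX_NONE)[0],key=cv2.contourArea)
    P=np.array([cast(d,u,v,.114)[:2] for u,v in c[:,0]],np.float32);print(n,cv2.minAreaRect(P))
a=np.radians(21.5);o=np.array([.505,-.1805,.11]);Rz=Ro.from_euler('z',a).as_matrix()
f=[(-95,-80,0),(95,-80,0),(95,80,0),(-95,80,0),(-45,-38,4),(26,-38,4),(26,38,4),(-45,38,4),(-19,-13,36),(-19,13,36),(-13,13,36),(-13,-13,36),(37,-12,24),(37,12,24),(31,0,32)]
for n,d,box,k in(("top",t,(340,160,455,275),5),("scene",s,(215,165,300,250),7)):
    x0,y0,x1,y1=box; im=cv2.resize(d["img"][y0:y1,x0:x1],None,fx=k,fy=k,interpolation=cv2.INTER_CUBIC)
    for i,p in enumerate(f):
        q=(proj(d,o+Rz@(np.array(p)/1e3))-[x0,y0]+.5)*k
        cv2.circle(im,tuple(int(v) for v in q),2,[(0,0,255),(0,255,0),(255,0,255),(0,255,255)][(i>3)+(i>7)+(i>11)],-1)
    cv2.imwrite(f"pics/o_{n}.png",im)
from rig import r
M=Ro.from_rotvec(r.sense()["orientation"]).as_matrix();print(M.round(3),np.degrees(np.arctan2(M[1,1],M[0,1])))
E
```

```text
(((0.5049474835395813, -0.18080921471118927), (0.18987877666950226, 0.16121411323547363), 21.47647476196289), np.float64(0.11011803946168869))
(((0.5100756883621216, -0.17780223488807678), (0.20714843273162842, 0.16018463671207428), 21.379358291625977), np.float64(0.11164081830845102))
top ((0.49590542912483215, -0.18462324142456055), (0.06891705840826035, 0.07522371411323547), 21.62697410583496)
scene ((0.48966723680496216, -0.18573972582817078), (0.08467385172843933, 0.07442189007997513), 21.34092140197754)
[[ 0.973  0.232 -0.   ]
 [ 0.232 -0.973  0.002]
 [-0.    -0.002 -1.   ]] -76.60268881698052
```

View pics/o_top.png

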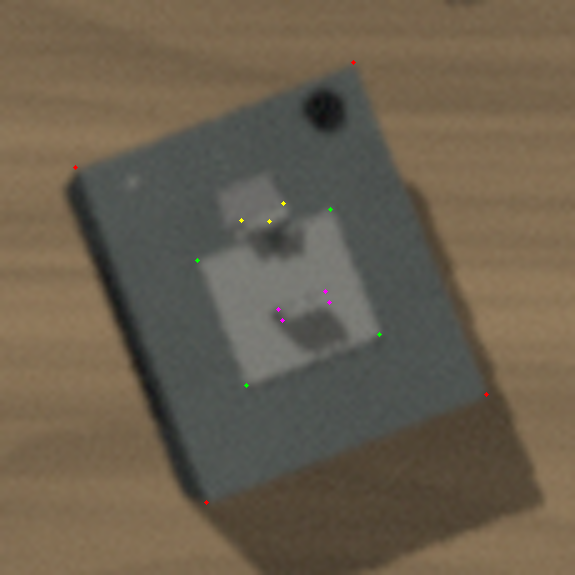

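View pics/o_scene.png

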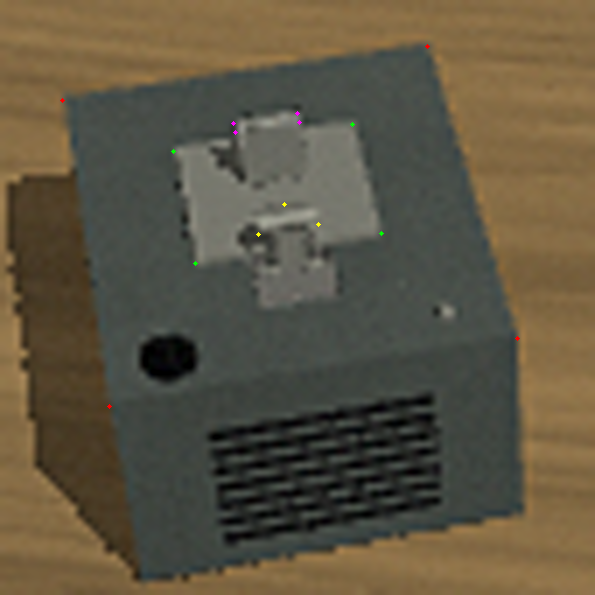

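The overlay matches both views to within about 1 px. Extractor origin is (0.505, -0.1805) with yaw 21.5°, and the plate centre agrees. The small mat, at (0.564, 0.177), is the target. Moving over the hatch now.

>>> send_rows:
  plan:
    - {"x": 0.06, "y": 0.07, "spin": 0.09}
    - {"x": 0.06, "y": 0.07, "spin": 0.09}
    - {"x": 0.06, "y": 0.07, "spin": 0.09}
    - {"x": 0.06, "y": 0.07, "spin": 0.09}
    - {"x": 0.06, "y": 0.07, "spin": 0.09}
    - {"x": 0.06, "y": 0.07, "spin": 0.09}
    - {"x": 0.06, "y": 0.07, "spin": 0.09}
    - {"x": 0.06, "y": 0.07, "spin": 0.09}
    - {"x": 0.06, "y": 0.07, "spin": 0.09}
    - {"x": 0.06, "y": 0.07, "spin": 0.09}
    - {"x": 0.06, "y": 0.07, "spin": 0.09}
    - {}
  jaw: -1
  force: 10

```text
schema error: expected keys x, y, z, spin
```

```bash
cat > st.py <<'E'
import numpy as np
from rig import r
from scipy.spatial.transform import Rotation as Ro
s=r.sense();a=np.radians(21.5);o=np.array([.505,-.1805,.11]);Rz=Ro.from_euler('z',a).as_matrix()
M=Ro.from_rotvec(s["orientation"]).as_matrix()
g=s["position"]+M[:,2]*r.hold_point_z
print("t",s["clock"],"pos",s["position"].round(4),"yaw",np.degrees(np.arctan2(M[1,1],M[0,1])).round(2),"tilt",M[:,2].round(4))
print("grasp in hatch mm",(Rz.T@(g-o)*1e3).round(2),"F hatch",(Rz.T@s["force"]).round(2),"T",(Rz.T@s["torque"]).round(2),"open mm",round(s["opening"]*1e3,2),"q",s["joint_positions"].round(2))
d=np.array([.5134,-.1772])-s["position"][:2]; print("to go units",(d/.5).round(4),"z",((.2843-s["position"][2])/.5).round(4),"spin",(21.5-np.degrees(np.arctan2(M[1,1],M[0,1])))/90)
E
python3 st.py
```

```text
t 0.1 pos [ 0.1447 -0.6077  0.404 ] yaw -76.6 tilt [-5.0e-04  1.6e-03 -1.0e+00]
grasp in hatch mm [-491.79 -265.2   146.71] F hatch [ 1.22  0.37 -0.73] T [-0.04  0.01 -0.03] open mm 88.31 q [ 1.37  0.69 -0.19  1.57  0.16  0.9  -0.22]
to go units [0.7374 0.861 ] z -0.2394 spin 1.090029875744228
```

>>> send_rows:
  plan:
    - {"x": 0.06, "y": 0.07, "z": 0, "spin": 0.09}
    - {"x": 0.06, "y": 0.07, "z": 0, "spin": 0.09}
    - {"x": 0.06, "y": 0.07, "z": 0, "spin": 0.09}
    - {"x": 0.06, "y": 0.07, "z": 0, "spin": 0.09}
    - {"x": 0.06, "y": 0.07, "z": 0, "spin": 0.09}
    - {"x": 0.06, "y": 0.07, "z": 0, "spin": 0.09}
    - {"x": 0.06, "y": 0.07, "z": 0, "spin": 0.09}
    - {"x": 0.06, "y": 0.07, "z": 0, "spin": 0.09}
    - {"x": 0.06, "y": 0.07, "z": 0, "spin": 0.09}
    - {"x": 0.06, "y": 0.07, "z": 0, "spin": 0.09}
    - {"x": 0.06, "y": 0.07, "z": 0, "spin": 0.09}
    - {"x": 0, "y": 0, "z": 0, "spin": 0}
  jaw: -1
  force: 10

```text
clock: 1.3
position: [0.4798, -0.206, 0.4015]
orientation: [1.892, 2.503, 0.001]
force: [0.6, 0.7, 0.7]
opening: 0.0881
```

```bash
python3 st.py
```

```text
t 1.3 pos [ 0.4798 -0.206   0.4015] yaw 15.83 tilt [ 0.003  -0.0018 -1.    ]
grasp in hatch mm [-32.48 -14.87 144.2 ] F hatch [0.83 0.38 0.69] T [-0.09 -0.1   0.03] open mm 88.09 q [ 0.7   0.61 -0.62  1.87  0.48  0.81  0.11]
to go units [0.0672 0.0575] z -0.2344 spin 0.06300412166745145
```

Good tracking. Next I'll finish the alignment and descend part of the way.

>>> send_rows:
  plan:
    - {"x": 0.034, "y": 0.029, "z": 0, "spin": 0.032}
    - {"x": 0.034, "y": 0.029, "z": 0, "spin": 0.032}
    - {"x": 0, "y": 0, "z": -0.05, "spin": 0}
    - {"x": 0, "y": 0, "z": -0.05, "spin": 0}
    - {"x": 0, "y": 0, "z": -0.04, "spin": 0}
    - {"x": 0, "y": 0, "z": 0, "spin": 0}

```text
clock: 1.9
position: [0.5138, -0.177, 0.328]
orientation: [1.765, 2.597, -0.004]
force: [-0.3, -0.1, 0.1]
opening: 0.0881
```

```bash
python3 st.py
```

```text
t 1.9 pos [ 0.5138 -0.177   0.328 ] yaw 21.6 tilt [-1.e-04 -3.e-03 -1.e+00]
grasp in hatch mm [ 9.33 -0.43 70.74] F hatch [-0.28  0.04  0.08] T [-0.01 -0.05  0.02] open mm 88.14 q [ 0.58  0.74 -0.56  1.88  0.6   0.7   0.04]
to go units [-0.0009 -0.0003] z -0.0875 spin -0.001159134288338611
```

>>> send_rows:
  plan:
    - {"x": 0, "y": 0, "z": -0.03, "spin": 0}
    - {"x": 0, "y": 0, "z": -0.03, "spin": 0}
    - {"x": 0, "y": 0, "z": -0.02, "spin": 0}
    - {"x": 0, "y": 0, "z": -0.007, "spin": 0}
    - {"x": 0, "y": 0, "z": 0, "spin": 0}

```text
clock: 2.4
position: [0.5138, -0.1796, 0.2856]
orientation: [1.77, 2.59, -0.006]
force: [0.2, -0.4, 0.9]
opening: 0.0879
```

```bash
python3 st.py; python3 - <<'E'
from rig import r
import cv2,numpy as np
d=r.get_image("scene"); np.savez("scene1.npz",**d)
b=cv2.resize(d["img"][120:250,205:310],None,fx=5,fy=5,interpolation=cv2.INTER_CUBIC);b=cv2.convertScaleAbs(b,alpha=1.6)
cv2.imwrite("pics/c1.png",b[:600])
E
```

```text
t 2.4 pos [ 0.5138 -0.1796  0.2856] yaw 21.29 tilt [ 0.0016 -0.0054 -1.    ]
grasp in hatch mm [ 8.41 -3.17 28.28] F hatch [ 0.02 -0.41  0.89] T [-0.06 -0.1   0.01] open mm 87.88 q [ 0.54  0.8  -0.5   1.9   0.66  0.6  -0.01]
to go units [-0.0007  0.0047] z -0.0025 spin 0.002313069370560012
```

View pics/c1.png

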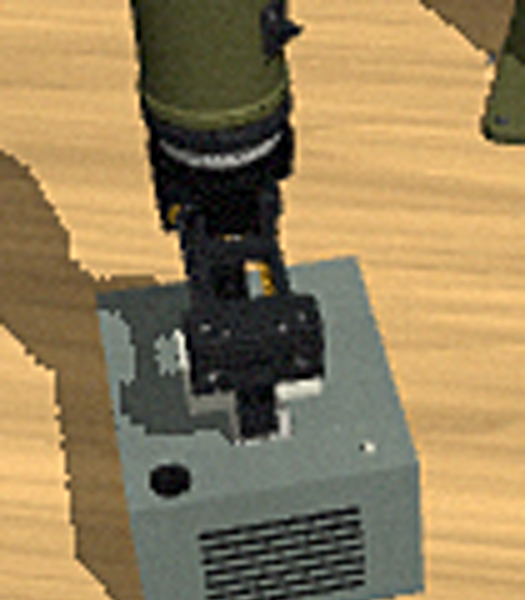

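The picture shows the fingers straddling the rib and tab, with the front finger just outside the tab. I'll correct the 3 mm y drift and close to about 61 mm.

>>> send_rows:
  plan:
    - {"x": -0.001, "y": 0.006, "z": 0, "spin": 0.002}
    - {"x": 0, "y": 0, "z": 0, "spin": 0}
    - {"x": 0, "y": 0, "z": 0, "spin": 0}
    - {"x": 0, "y": 0, "z": 0, "spin": 0}
  jaw: -0.386
  force: 10

```text
clock: 2.85
position: [0.5139, -0.1763, 0.2878]
orientation: [1.764, 2.59, -0.003]
force: [-0.9, 0.2, -0.1]
opening: 0.0616
```

```bash
python3 st.py
```

```text
t 2.85 pos [ 0.5139 -0.1763  0.2878] yaw 21.48 tilt [ 0.0053 -0.0062 -1.    ]
grasp in hatch mm [10.26 -0.51 30.51] F hatch [-0.77  0.46 -0.07] T [-0.04 -0.1   0.03] open mm 61.56 q [ 0.54  0.8  -0.5   1.91  0.66  0.6  -0.02]
to go units [-0.0011 -0.0018] z -0.007 spin 0.00025462958391355214
```

```bash
python3 - <<'E'
from rig import r
import numpy as np
from scipy.spatial.transform import Rotation as Ro
for i in range(6):
    s=r.sense();M=Ro.from_rotvec(s["orientation"]).as_matrix();print(s["clock"],(s["position"]*1e3).round(2),(M[:,2]*1e3).round(1),s["force"].round(2),(s["opening"]*1e3).round(2),(s["joint_positions"]*1e3).round(1))
    r.get_image("top")
E
```

```text
Traceback (most recent call last):
AttributeError: 'float' object has no attribute 'round'
```

```bash
python3 - <<'E'
from rig import r
import numpy as np
from scipy.spatial.transform import Rotation as Ro
for i in range(6):
    s=r.sense();M=Ro.from_rotvec(s["orientation"]).as_matrix();print(round(s["clock"],3),(s["position"]*1e3).round(2),(M[:,2]*1e3).round(1),s["force"].round(2),round(s["opening"]*1e3,2),(s["joint_positions"]*1e3).round(1))
    r.get_image("top")
E
```

```text
2.85 [ 513.94 -176.3   287.8 ] [    5.3    -6.2 -1000. ] [-0.88  0.15 -0.07] 61.56 [ 539.9  796.3 -499.9 1907.8  661.6  601.1  -18.7]
2.9 [ 513.96 -176.34  287.82] [    5.4    -6.2 -1000. ] [-0.13 -0.18  0.19] 60.89 [ 539.9  796.2 -499.9 1907.8  661.7  601.1  -18.7]
2.95 [ 513.92 -176.37  287.7 ] [    5.2    -6.2 -1000. ] [0.6  0.57 0.41] 60.77 [ 539.9  796.4 -499.8 1907.8  661.7  601.1  -18.8]
3.0 [ 513.87 -176.4   287.61] [    5.     -6.2 -1000. ] [-0.38 -0.91  0.78] 60.69 [ 539.9  796.6 -499.7 1907.9  661.7  601.   -18.7]
3.05 [ 513.85 -176.4   287.53] [    4.8    -6.2 -1000. ] [-0.01  0.59  0.08] 60.82 [ 539.9  796.7 -499.6 1907.9  661.7  601.   -18.8]
3.1 [ 513.83 -176.43  287.51] [    4.8    -6.2 -1000. ] [ 0.15 -0.    1.33] 60.99 [ 539.9  796.7 -499.6 1907.9  661.7  601.1  -18.8]
```

>>> send_rows:
  plan:
    - {"x": -0.0022, "y": -0.0005, "z": -0.006, "spin": 0}
    - {"x": 0, "y": 0, "z": 0, "spin": 0}
    - {"x": 0, "y": 0, "z": 0, "spin": 0}
  jaw: -0.3
  force: 10

```text
clock: 3.45
position: [0.5125, -0.1768, 0.284]
orientation: [1.765, 2.59, -0.004]
force: [0.1, 0.4, -0.4]
opening: 0.0569
```

```bash
cat >> st.py <<'E'
import sys
n=int(sys.argv[1]) if len(sys.argv)>1 else 0
F=[]
for i in range(n):
    r.get_image("top"); F.append(np.r_[Rz.T@r.sense()["force"],r.sense()["opening"]*1e3])
if n:
    s=r.sense();M=Ro.from_rotvec(s["orientation"]).as_matrix();g=s["position"]+M[:,2]*r.hold_point_z
    G=Rz.T@(g-o)*1e3;op=s["opening"]*500
    print("later grasp",G.round(2),"pads x",round(G[0]-op,2),round(G[0]+op,2),"meanF,open",np.mean(F,0).round(2),"sd",np.std(F,0).round(2))
E
python3 st.py 4
```

```text
t 3.45 pos [ 0.5125 -0.1768  0.284 ] yaw 21.46 tilt [ 0.0043 -0.0061 -1.    ]
grasp in hatch mm [ 8.64 -0.35 26.74] F hatch [ 0.26  0.3  -0.43] T [-0.08 -0.08 -0.02] open mm 56.87 q [ 0.54  0.8  -0.49  1.91  0.67  0.59 -0.02]
to go units [ 0.0017 -0.0009] z 0.0005 spin 0.00044920378303735394
later grasp [ 8.72 -0.37 26.87] pads x -19.93 37.38 meanF,open [ 1.00e-02 -6.00e-02  5.90e-01  5.72e+01] sd [0.41 0.83 0.23 0.25]
```

>>> send_rows:
  plan:
    - {"x": 0.0019, "y": 0.0007, "z": 0, "spin": 0}
    - {"x": 0, "y": 0, "z": 0, "spin": 0}

```text
clock: 3.85
position: [0.5136, -0.1764, 0.2842]
orientation: [1.765, 2.59, -0.004]
force: [0.5, -0.1, 0.2]
opening: 0.0572
```

```bash
python3 st.py 4
```

```text
t 3.85 pos [ 0.5136 -0.1764  0.2842] yaw 21.46 tilt [ 0.0045 -0.0062 -1.    ]
grasp in hatch mm [ 9.79 -0.43 26.9 ] F hatch [ 0.41 -0.3   0.23] T [-0.03 -0.13  0.03] open mm 57.22 q [ 0.54  0.8  -0.49  1.91  0.67  0.59 -0.02]
to go units [-0.0004 -0.0016] z 0.0002 spin 0.00046275767430981795
later grasp [ 9.71 -0.43 26.9 ] pads x -18.88 38.3 meanF,open [-0.14 -0.09 -0.75 57.17] sd [0.18 0.36 0.36 0.07]
```

>>> send_rows:
  plan:
    - {"x": 0.0019, "y": 0.0007, "z": 0, "spin": 0}
    - {"x": 0, "y": 0, "z": 0, "spin": 0}

```text
clock: 4.25
position: [0.5141, -0.1763, 0.2842]
orientation: [1.766, 2.591, -0.006]
force: [-0.2, 0.5, 0.0]
opening: 0.0575
```

```bash
python3 st.py 4
```

```text
t 4.25 pos [ 0.5141 -0.1763  0.2842] yaw 21.44 tilt [ 0.0032 -0.0067 -1.    ]
grasp in hatch mm [10.11 -0.47 26.85] F hatch [0.03 0.56 0.02] T [-0.11 -0.11 -0.01] open mm 57.5 q [ 0.54  0.8  -0.49  1.91  0.67  0.6  -0.02]
to go units [-0.0014 -0.0019] z 0.0003 spin 0.0006670679938461019
later grasp [10.15 -0.46 26.83] pads x -18.55 38.84 meanF,open [-0.16 -0.23 -0.26 57.31] sd [0.49 0.29 0.38 0.17]
```

>>> send_rows:
  plan:
    - {"x": 0.0019, "y": 0.0007, "z": 0, "spin": 0}
    - {"x": 0, "y": 0, "z": 0, "spin": 0}

```text
clock: 4.65
position: [0.5147, -0.1761, 0.2841]
orientation: [1.766, 2.591, -0.007]
force: [-0.6, 0.4, -0.2]
opening: 0.0571
```

```bash
python3 st.py 4
```

```text
t 4.65 pos [ 0.5147 -0.1761  0.2841] yaw 21.43 tilt [ 0.002  -0.0071 -1.    ]
grasp in hatch mm [10.55 -0.49 26.79] F hatch [-0.4   0.6  -0.17] T [-0.05 -0.11  0.02] open mm 57.06 q [ 0.54  0.8  -0.49  1.91  0.67  0.6  -0.02]
to go units [-0.0026 -0.0023] z 0.0004 spin 0.0007608639196294496
later grasp [10.55 -0.52 26.8 ] pads x -18.04 39.13 meanF,open [-0.13 -0.07  0.36 57.32] sd [0.57 0.71 0.36 0.24]
```

>>> send_rows:
  plan:
    - {"x": 0.0019, "y": 0.0007, "z": 0, "spin": 0}
    - {"x": 0, "y": 0, "z": 0, "spin": 0}

```text
clock: 5.05
position: [0.5152, -0.1759, 0.284]
orientation: [1.767, 2.592, -0.009]
force: [-0.2, -0.9, 0.5]
opening: 0.0574
```

```bash
python3 st.py 4
```

```text
t 5.05 pos [ 0.5152 -0.1759  0.284 ] yaw 21.42 tilt [ 5.0e-04 -7.6e-03 -1.0e+00]
grasp in hatch mm [10.85 -0.56 26.72] F hatch [-0.47 -0.77  0.45] T [-0.02 -0.01  0.05] open mm 57.37 q [ 0.53  0.8  -0.49  1.9   0.66  0.6  -0.02]
to go units [-0.0037 -0.0026] z 0.0006 spin 0.0009370571381151333
later grasp [10.87 -0.54 26.72] pads x -17.67 39.41 meanF,open [-1.08 -0.06  0.85 57.27] sd [0.41 0.26 0.2  0.19]
```

Fx is about -1 N, so the rib is in contact with the pad at x ≈ -17.7. I'll now close onto the bead, shifting the gripper toward the rib as it closes.

>>> send_rows:
  plan:
    - {"x": -0.0021, "y": -0.0008, "z": 0, "spin": 0}
    - {"x": 0, "y": 0, "z": 0, "spin": 0}
    - {"x": 0, "y": 0, "z": 0, "spin": 0}
  jaw: -0.25
  force: 15

```text
clock: 5.55
position: [0.5142, -0.1763, 0.284]
orientation: [1.767, 2.591, -0.009]
force: [-2.0, 0.2, 0.3]
opening: 0.055
```

```bash
python3 st.py 4
```

```text
t 5.55 pos [ 0.5142 -0.1763  0.284 ] yaw 21.42 tilt [ 0.0011 -0.0074 -1.    ]
grasp in hatch mm [ 9.8  -0.56 26.74] F hatch [-1.78  0.9   0.29] T [-0.05  0.16  0.02] open mm 54.96 q [ 0.54  0.8  -0.49  1.91  0.67  0.6  -0.02]
to go units [-0.0015 -0.0017] z 0.0005 spin 0.0009034498965495648
later grasp [ 9.8  -0.55 26.75] pads x -17.72 37.31 meanF,open [-0.79  0.34  0.5  55.03] sd [0.33 0.35 0.28 0.02]
```

>>> send_rows:
  plan:
    - {"x": -0.0015, "y": -0.0006, "z": 0, "spin": 0}
    - {"x": -0.0015, "y": -0.0006, "z": 0, "spin": 0}
    - {"x": 0, "y": 0, "z": 0, "spin": 0}
    - {"x": 0, "y": 0, "z": 0, "spin": 0}
  jaw: -0.182

```text
clock: 6.15
position: [0.5126, -0.1769, 0.2841]
orientation: [1.767, 2.591, -0.008]
force: [-1.4, 0.4, 0.8]
opening: 0.0518
```

```bash
python3 st.py 4
```

```text
t 6.15 pos [ 0.5126 -0.1769  0.2841] yaw 21.42 tilt [ 0.0016 -0.0073 -1.    ]
grasp in hatch mm [ 8.25 -0.56 26.81] F hatch [-1.11  0.91  0.79] T [-0.11  0.1   0.01] open mm 51.85 q [ 0.54  0.8  -0.49  1.91  0.67  0.6  -0.02]
to go units [ 0.0015 -0.0005] z 0.0004 spin 0.0009380075538798296
later grasp [ 8.25 -0.55 26.83] pads x -17.68 34.17 meanF,open [-1.120e+00  1.000e-02  6.000e-01  5.213e+01] sd [0.45 0.08 0.3  0.29]
```

Pressed about 4 mm with the rib pad still at -17.7. Now a gentle lift test.

>>> send_rows:
  plan:
    - {"x": 0, "y": 0, "z": 0.002, "spin": 0}
    - {"x": 0, "y": 0, "z": 0.002, "spin": 0}
    - {"x": 0, "y": 0, "z": 0.002, "spin": 0}
    - {"x": 0, "y": 0, "z": 0.002, "spin": 0}

```text
clock: 6.75
position: [0.5128, -0.1767, 0.2871]
orientation: [1.767, 2.592, -0.006]
force: [2.3, 0.4, -10.2]
opening: 0.0521
```

```bash
python3 st.py 2
```

```text
t 6.75 pos [ 0.5128 -0.1767  0.2871] yaw 21.45 tilt [ 0.0013 -0.0057 -1.    ]
grasp in hatch mm [ 8.56 -0.18 29.84] F hatch [  2.25  -0.46 -10.21] T [-0.26 -0.4   0.  ] open mm 52.1 q [ 0.54  0.8  -0.5   1.91  0.66  0.6  -0.02]
to go units [ 0.0011 -0.001 ] z -0.0057 spin 0.0006074782649870751
later grasp [ 8.6  -0.19 29.94] pads x -17.5 34.69 meanF,open [ 2.32 -0.96 -8.38 52.32] sd [0.28 0.18 0.36 0.13]
```

Blocked at about -10 N, as expected from too shallow a press. I'll lower, press 1.5 mm more and retest.

>>> send_rows:
  plan:
    - {"x": 0, "y": 0, "z": -0.003, "spin": 0}
    - {"x": 0, "y": 0, "z": -0.003, "spin": 0}
    - {"x": 0, "y": 0, "z": 0, "spin": 0}

```text
clock: 7.15
position: [0.5128, -0.1767, 0.2846]
orientation: [1.767, 2.592, -0.007]
force: [-0.2, -0.7, -1.4]
opening: 0.0521
```

```bash
python3 st.py 2
```

```text
t 7.15 pos [ 0.5128 -0.1767  0.2846] yaw 21.43 tilt [ 0.0013 -0.0064 -1.    ]
grasp in hatch mm [ 8.48 -0.23 27.33] F hatch [-0.43 -0.54 -1.36] T [-0.09 -0.02  0.02] open mm 52.15 q [ 0.54  0.8  -0.5   1.91  0.66  0.6  -0.02]
to go units [ 0.0012 -0.0011] z -0.0007 spin 0.0007407783179632964
later grasp [ 8.46 -0.26 27.34] pads x -17.71 34.63 meanF,open [ 4.000e-02 -2.700e-01 -1.620e+00  5.227e+01] sd [0.07 0.12 0.09 0.07]
```

>>> send_rows:
  plan:
    - {"x": -0.0008, "y": -0.0003, "z": -0.001, "spin": 0}
    - {"x": -0.0008, "y": -0.0003, "z": 0, "spin": 0}
    - {"x": 0, "y": 0, "z": 0, "spin": 0}
    - {"x": 0, "y": 0, "z": 0.002, "spin": 0}
    - {"x": 0, "y": 0, "z": 0.002, "spin": 0}
    - {"x": 0, "y": 0, "z": 0.002, "spin": 0}
    - {"x": 0, "y": 0, "z": 0.0015, "spin": 0}
  jaw: -0.148

```text
clock: 7.95
position: [0.5121, -0.1769, 0.2874]
orientation: [1.767, 2.592, -0.005]
force: [2.7, 0.3, -11.3]
opening: 0.0506
```

```bash
python3 st.py 2
```

```text
t 7.95 pos [ 0.5121 -0.1769  0.2874] yaw 21.45 tilt [ 0.0018 -0.0054 -1.    ]
grasp in hatch mm [ 7.88 -0.13 30.11] F hatch [  2.61  -0.65 -11.31] T [-0.28 -0.36  0.03] open mm 50.57 q [ 0.54  0.8  -0.5   1.91  0.66  0.6  -0.02]
to go units [ 0.0026 -0.0005] z -0.0062 spin 0.0005941108715458338
later grasp [ 7.91 -0.11 30.15] pads x -17.28 33.1 meanF,open [ 2.75 -0.52 -9.9  50.47] sd [0.17 0.48 0.5  0.09]
```

>>> send_rows:
  plan:
    - {"x": 0, "y": 0, "z": -0.003, "spin": 0}
    - {"x": 0, "y": 0, "z": -0.003, "spin": 0}
    - {"x": 0, "y": 0, "z": -0.001, "spin": 0}
    - {"x": 0, "y": 0, "z": 0, "spin": 0}

```text
clock: 8.45
position: [0.512, -0.1769, 0.285]
orientation: [1.767, 2.591, -0.007]
force: [0.2, -0.4, -2.6]
opening: 0.0506
```

```bash
python3 st.py 2
```

```text
t 8.45 pos [ 0.512  -0.1769  0.285 ] yaw 21.43 tilt [ 0.0021 -0.0067 -1.    ]
grasp in hatch mm [ 7.8  -0.24 27.69] F hatch [ 0.07 -0.47 -2.64] T [-0.08 -0.03 -0.01] open mm 50.59 q [ 0.54  0.8  -0.5   1.91  0.67  0.6  -0.02]
to go units [ 0.0027 -0.0006] z -0.0014 spin 0.0007490999625656593
later grasp [ 7.8  -0.27 27.66] pads x -17.56 33.16 meanF,open [-0.54  0.23 -1.21 50.61] sd [0.48 0.24 0.03 0.11]
```

>>> send_rows:
  plan:
    - {"x": -0.0008, "y": -0.0003, "z": -0.0015, "spin": 0}
    - {"x": -0.0007, "y": -0.0003, "z": 0, "spin": 0}
    - {"x": 0, "y": 0, "z": 0, "spin": 0}
    - {"x": 0, "y": 0, "z": 0.002, "spin": 0}
    - {"x": 0, "y": 0, "z": 0.002, "spin": 0}
    - {"x": 0, "y": 0, "z": 0.002, "spin": 0}
    - {"x": 0, "y": 0, "z": 0.0015, "spin": 0}
  jaw: -0.114

```text
clock: 9.25
position: [0.5113, -0.1772, 0.2873]
orientation: [1.767, 2.592, -0.006]
force: [3.0, 0.1, -11.2]
opening: 0.0492
```

```bash
python3 st.py 2
```

```text
t 9.25 pos [ 0.5113 -0.1772  0.2873] yaw 21.43 tilt [ 0.002  -0.0057 -1.    ]
grasp in hatch mm [ 7.05 -0.14 29.97] F hatch [  2.84  -1.01 -11.16] T [-0.26 -0.44 -0.01] open mm 49.22 q [ 0.54  0.8  -0.5   1.91  0.66  0.6  -0.02]
to go units [0.0042 0.    ] z -0.0059 spin 0.0007311578364853706
later grasp [ 7.1  -0.15 30.  ] pads x -17.41 31.61 meanF,open [  2.25  -1.08 -10.63  49.1 ] sd [0.02 0.53 0.27 0.08]
```

>>> send_rows:
  plan:
    - {"x": 0, "y": 0, "z": -0.003, "spin": 0}
    - {"x": 0, "y": 0, "z": -0.003, "spin": 0}
    - {"x": 0, "y": 0, "z": -0.0015, "spin": 0}
    - {"x": 0, "y": 0, "z": 0, "spin": 0}

```text
clock: 9.75
position: [0.5113, -0.1771, 0.2848]
orientation: [1.766, 2.591, -0.007]
force: [-1.2, -0.1, -1.3]
opening: 0.0492
```

>>> send_rows:
  plan:
    - {"x": -0.0008, "y": -0.0003, "z": -0.001, "spin": 0}
    - {"x": -0.0007, "y": -0.0003, "z": 0, "spin": 0}
    - {"x": 0, "y": 0, "z": 0, "spin": 0}
    - {"x": 0, "y": 0, "z": 0.002, "spin": 0}
    - {"x": 0, "y": 0, "z": 0.002, "spin": 0}
    - {"x": 0, "y": 0, "z": 0.002, "spin": 0}
    - {"x": 0, "y": 0, "z": 0.001, "spin": 0}
  jaw: -0.08

```text
clock: 10.45
position: [0.5105, -0.1775, 0.2871]
orientation: [1.767, 2.591, -0.006]
force: [1.6, -0.5, -9.9]
opening: 0.0479
```

```bash
python3 st.py 2
```

```text
t 10.45 pos [ 0.5105 -0.1775  0.2871] yaw 21.43 tilt [ 0.0025 -0.0063 -1.    ]
grasp in hatch mm [ 6.21 -0.23 29.82] F hatch [ 1.32 -1.08 -9.85] T [-0.28 -0.28 -0.01] open mm 47.87 q [ 0.54  0.79 -0.5   1.92  0.66  0.6  -0.02]
to go units [0.0058 0.0006] z -0.0056 spin 0.0007590856040422583
later grasp [ 6.24 -0.25 29.85] pads x -17.79 30.27 meanF,open [ 1.59 -1.52 -9.7  47.87] sd [0.32 0.18 0.59 0.19]
```

>>> send_rows:
  plan:
    - {"x": 0, "y": 0, "z": -0.003, "spin": 0}
    - {"x": 0, "y": 0, "z": -0.003, "spin": 0}
    - {"x": 0, "y": 0, "z": -0.0015, "spin": 0}
    - {"x": 0, "y": 0, "z": 0, "spin": 0}

```text
clock: 10.95
position: [0.5105, -0.1774, 0.2847]
orientation: [1.766, 2.59, -0.007]
force: [0.1, -0.1, -2.0]
opening: 0.0476
```

>>> send_rows:
  plan:
    - {"x": -0.0008, "y": -0.0003, "z": -0.001, "spin": 0}
    - {"x": -0.0007, "y": -0.0003, "z": 0, "spin": 0}
    - {"x": 0, "y": 0, "z": 0, "spin": 0}
    - {"x": 0, "y": 0, "z": 0.002, "spin": 0}
    - {"x": 0, "y": 0, "z": 0.002, "spin": 0}
    - {"x": 0, "y": 0, "z": 0.002, "spin": 0}
    - {"x": 0, "y": 0, "z": 0.001, "spin": 0}
  jaw: -0.045

```text
clock: 11.65
position: [0.5097, -0.1778, 0.2879]
orientation: [1.765, 2.59, -0.007]
force: [-2.1, 0.1, -1.5]
opening: 0.0463
```

```bash
python3 st.py 2
```

```text
t 11.65 pos [ 0.5097 -0.1778  0.2879] yaw 21.44 tilt [ 0.0036 -0.0077 -1.    ]
grasp in hatch mm [ 5.47 -0.47 30.6 ] F hatch [-1.9   0.89 -1.52] T [-0.07 -0.04  0.02] open mm 46.34 q [ 0.54  0.79 -0.5   1.92  0.66  0.6  -0.02]
to go units [0.0073 0.0012] z -0.0072 spin 0.0007197182966698455
later grasp [ 5.45 -0.48 30.62] pads x -17.51 28.4 meanF,open [-0.86  0.54 -0.47 45.86] sd [0.06 0.15 0.2  0.05]
```

Released: the lift is free (Fz about -1 N, full rise). I'll keep lifting slowly with the tab pressed.

>>> send_rows:
  plan:
    - {"x": 0, "y": 0, "z": 0.003, "spin": 0}
    - {"x": 0, "y": 0, "z": 0.003, "spin": 0}
    - {"x": 0, "y": 0, "z": 0.003, "spin": 0}
    - {"x": 0, "y": 0, "z": 0.003, "spin": 0}

```text
clock: 12.15
position: [0.5097, -0.1778, 0.2943]
orientation: [1.765, 2.59, -0.007]
force: [-0.4, -0.3, -2.0]
opening: 0.0458
```

```bash
python3 st.py 2
```

```text
t 12.15 pos [ 0.5097 -0.1778  0.2943] yaw 21.44 tilt [ 0.0035 -0.0077 -1.    ]
grasp in hatch mm [ 5.47 -0.44 36.97] F hatch [-0.46 -0.15 -2.05] T [-0.06 -0.07  0.01] open mm 45.81 q [ 0.55  0.78 -0.51  1.91  0.65  0.61 -0.01]
to go units [0.0073 0.0011] z -0.0199 spin 0.0006850206431829678
later grasp [ 5.47 -0.46 37.05] pads x -17.58 28.51 meanF,open [-0.21 -0.28 -0.5  46.13] sd [0.01 0.4  0.22 0.04]
```

>>> send_rows:
  plan:
    - {"x": 0, "y": 0, "z": 0.004, "spin": 0}
    - {"x": 0, "y": 0, "z": 0.004, "spin": 0}
    - {"x": 0, "y": 0, "z": 0.004, "spin": 0}
    - {"x": 0, "y": 0, "z": 0.004, "spin": 0}
    - {"x": 0, "y": 0, "z": 0.004, "spin": 0}

```text
clock: 12.75
position: [0.5098, -0.1777, 0.3051]
orientation: [1.765, 2.59, -0.007]
force: [-1.1, 0.1, -2.2]
opening: 0.0461
```

```bash
python3 st.py 2;  python3 - <<'E'
from rig import r
import cv2,numpy as np
d=r.get_image("scene"); np.savez("scene2.npz",**d)
b=cv2.resize(d["img"][120:250,205:310],None,fx=5,fy=5,interpolation=cv2.INTER_CUBIC);b=cv2.convertScaleAbs(b,alpha=1.8)
cv2.imwrite("pics/c2.png",b[:600])
E
```

```text
t 12.75 pos [ 0.5098 -0.1777  0.3051] yaw 21.44 tilt [ 0.0037 -0.0076 -1.    ]
grasp in hatch mm [ 5.53 -0.43 47.76] F hatch [-1.    0.55 -2.23] T [-0.04 -0.06  0.01] open mm 46.07 q [ 0.56  0.77 -0.52  1.91  0.64  0.63  0.  ]
to go units [0.0073 0.0011] z -0.0415 spin 0.0006816923095015741
later grasp [ 5.54 -0.48 47.86] pads x -17.65 28.73 meanF,open [-0.44  0.38 -1.59 46.2 ] sd [0.26 0.33 0.01 0.18]
```

View pics/c2.png

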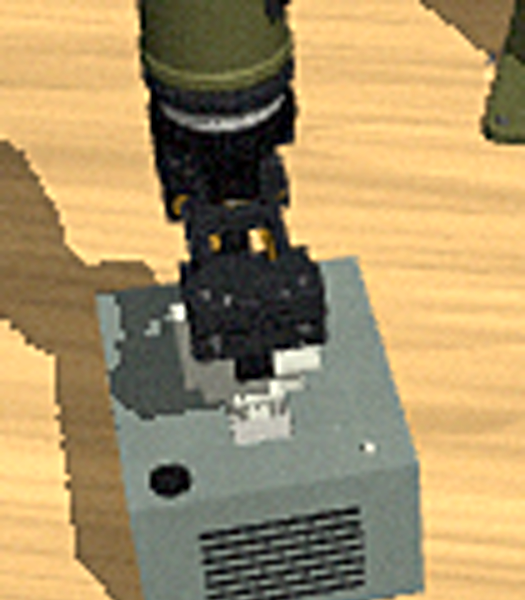

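The picture shows the plate well above the extractor top, with skirt visible below its left edge, so the hatch is coming up with the gripper. Continuing straight up.

>>> send_rows:
  plan:
    - {"x": 0, "y": 0, "z": 0.008, "spin": 0}
    - {"x": 0, "y": 0, "z": 0.008, "spin": 0}
    - {"x": 0, "y": 0, "z": 0.008, "spin": 0}
    - {"x": 0, "y": 0, "z": 0.008, "spin": 0}
    - {"x": 0, "y": 0, "z": 0.008, "spin": 0}
    - {"x": 0, "y": 0, "z": 0.008, "spin": 0}
    - {"x": 0, "y": 0, "z": 0, "spin": 0}

```text
clock: 13.6
position: [0.5102, -0.1775, 0.3316]
orientation: [1.764, 2.589, -0.005]
force: [-0.3, -0.1, -2.3]
opening: 0.046
```

```bash
python3 st.py 2
```

```text
t 13.6 pos [ 0.5102 -0.1775  0.3316] yaw 21.45 tilt [ 0.0057 -0.0075 -1.    ]
grasp in hatch mm [ 6.34 -0.5  74.29] F hatch [-0.28  0.01 -2.35] T [-0.04 -0.11 -0.06] open mm 45.97 q [ 0.58  0.73 -0.56  1.89  0.6   0.69  0.04]
to go units [0.0063 0.0007] z -0.0946 spin 0.0005451326277489541
later grasp [ 5.99 -0.39 73.76] pads x -17.16 29.15 meanF,open [-4.000e-02  6.200e-01 -1.710e+00  4.622e+01] sd [0.14 0.29 0.26 0.09]
```

>>> send_rows:
  plan:
    - {"x": 0, "y": 0, "z": 0.015, "spin": 0}
    - {"x": 0, "y": 0, "z": 0.02, "spin": 0}
    - {"x": 0, "y": 0, "z": 0.02, "spin": 0}
    - {"x": 0, "y": 0, "z": 0.02, "spin": 0}
    - {"x": 0, "y": 0, "z": 0.015, "spin": 0}
    - {"x": 0, "y": 0, "z": 0, "spin": 0}

```text
clock: 14.3
position: [0.51, -0.1774, 0.3805]
orientation: [1.764, 2.589, -0.005]
force: [0.4, -0.9, -0.6]
opening: 0.0463
```

```bash
python3 st.py 2;  python3 - <<'E'
from rig import r
import cv2,numpy as np
d=r.get_image("scene"); np.savez("scene3.npz",**d)
b=cv2.resize(d["img"][100:220,205:310],None,fx=5,fy=5,interpolation=cv2.INTER_CUBIC);b=cv2.convertScaleAbs(b,alpha=1.8)
cv2.imwrite("pics/c3.png",b[:600])
E
```

```text
t 14.3 pos [ 0.51   -0.1774  0.3805] yaw 21.47 tilt [ 0.0054 -0.0074 -1.    ]
grasp in hatch mm [  6.07  -0.25 123.18] F hatch [ 0.02 -0.93 -0.65] T [-0.08 -0.16 -0.01] open mm 46.27 q [ 0.62  0.67 -0.61  1.84  0.53  0.8   0.1 ]
to go units [0.0069 0.0004] z -0.1923 spin 0.0003710529895256245
later grasp [5.520e+00 1.000e-02 1.221e+02] pads x -17.53 28.57 meanF,open [-0.11  1.08 -1.66 46.17] sd [0.17 0.   0.   0.07]
```

View pics/c3.png

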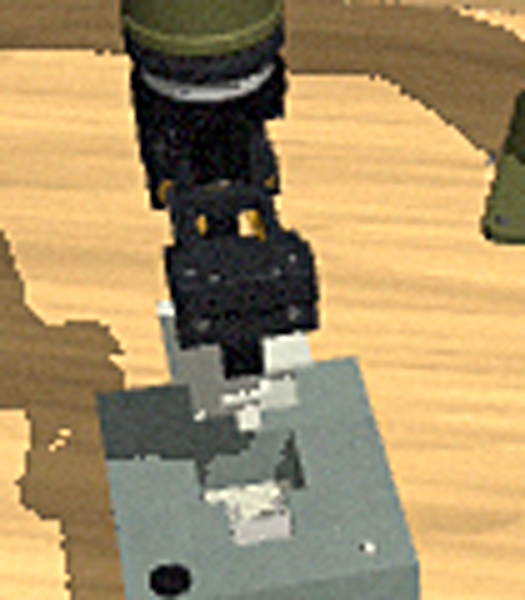

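The picture shows the hatch clear above the open well (well at about (250,460), keeper at (255,510)) and held level. Now carrying it to the small mat.

>>> send_rows:
  plan:
    - {"x": 0.005, "y": 0.03, "z": 0, "spin": 0}
    - {"x": 0.01, "y": 0.06, "z": 0, "spin": 0}
    - {"x": 0.012, "y": 0.07, "z": 0, "spin": 0}
    - {"x": 0.012, "y": 0.07, "z": 0, "spin": 0}
    - {"x": 0.012, "y": 0.07, "z": 0, "spin": 0}
    - {"x": 0.012, "y": 0.07, "z": 0, "spin": 0}
    - {"x": 0.012, "y": 0.07, "z": 0, "spin": 0}
    - {"x": 0.012, "y": 0.07, "z": 0, "spin": 0}
    - {"x": 0.012, "y": 0.07, "z": 0, "spin": 0}
    - {"x": 0.012, "y": 0.06, "z": 0, "spin": 0}
    - {"x": 0.006, "y": 0.04, "z": 0, "spin": 0}
    - {"x": 0, "y": 0, "z": 0, "spin": 0}

```text
clock: 15.65
position: [0.5622, 0.19, 0.3736]
orientation: [-1.754, -2.596, 0.006]
force: [-0.9, 0.5, -1.1]
opening: 0.0463
```

```bash
python3 st.py 2
```

```text
t 15.65 pos [0.5622 0.19   0.3736] yaw 21.9 tilt [-0.0094  0.0017 -1.    ]
grasp in hatch mm [187.8  324.47 116.28] F hatch [-0.6   0.82 -1.07] T [-0.08 -0.08 -0.01] open mm 46.33 q [-0.08  0.73 -0.57  1.68  0.48  0.88 -0.47]
to go units [-0.0976 -0.7343] z -0.1785 spin -0.004398096277285528
later grasp [186.23 319.95 115.9 ] pads x 163.19 209.28 meanF,open [ 0.55  0.33 -1.28 46.18] sd [0.26 0.34 0.01 0.08]
```

>>> send_rows:
  plan:
    - {"x": 0.008, "y": -0.004, "z": -0.02, "spin": 0}
    - {"x": 0.008, "y": -0.004, "z": -0.04, "spin": 0}
    - {"x": 0, "y": 0, "z": -0.04, "spin": 0}
    - {"x": 0, "y": 0, "z": -0.04, "spin": 0}
    - {"x": 0, "y": 0, "z": -0.04, "spin": 0}
    - {"x": 0, "y": 0, "z": -0.04, "spin": 0}
    - {"x": 0, "y": 0, "z": -0.03, "spin": 0}
    - {"x": 0, "y": 0, "z": -0.015, "spin": 0}
    - {"x": 0, "y": 0, "z": 0, "spin": 0}

```text
clock: 16.65
position: [0.5724, 0.1619, 0.2296]
orientation: [-1.793, -2.577, 0.037]
force: [-1.0, -0.7, -1.7]
opening: 0.0461
```

```bash
python3 st.py 3;python3 - <<'E'
from rig import r
import cv2,numpy as np
print(r.sense()["position"])
for n,b in(("scene",(310,170,430,280)),("top",(215,135,320,245))):
    d=r.get_image(n); np.savez(n+"4.npz",**d)
    x0,y0,x1,y1=b
    im=cv2.resize(d["img"][y0:y1,x0:x1],None,fx=5,fy=5,interpolation=cv2.INTER_CUBIC);im=cv2.convertScaleAbs(im,alpha=1.8)
    cv2.imwrite(f"pics/{n}4.png",im[:600])
E
```

```text
t 16.65 pos [0.5724 0.1619 0.2296] yaw 20.33 tilt [-0.015  -0.0182 -0.9997]
grasp in hatch mm [185.18 292.17 -27.62] F hatch [-1.13 -0.27 -1.67] T [-0.01 -0.1   0.02] open mm 46.09 q [-0.12  0.93 -0.43  1.76  0.63  0.62 -0.58]
to go units [-0.1181 -0.6782] z 0.1093 spin 0.012968472653257339
later grasp [186.74 293.29 -25.74] pads x 163.75 209.73 meanF,open [-0.09  0.3  -1.22 46.04] sd [0.25 0.46 0.42 0.06]
[0.57300066 0.16318766 0.23152997]
```

View pics/scene4.png

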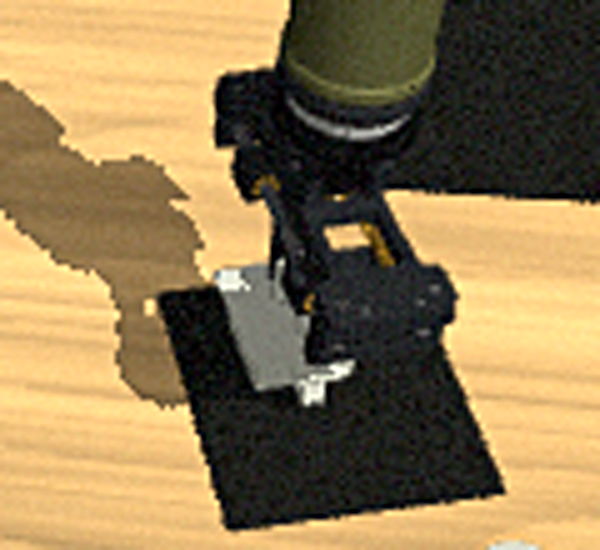

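View pics/top4.png

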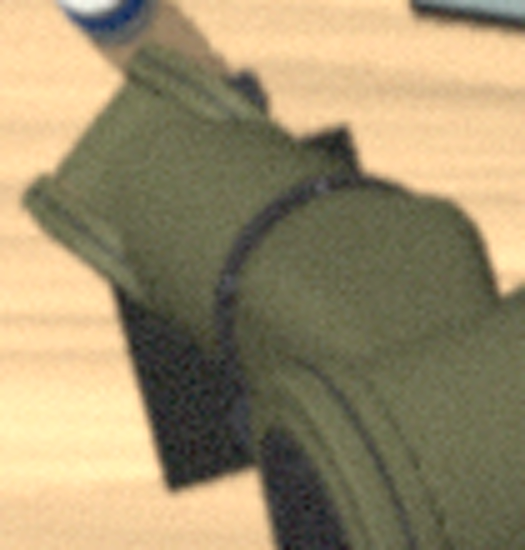

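The picture shows the hatch above the mat, held upright, but the fast descent tilted the tool by about 1.3°. I'll go back up at that speed to undo it, then come down slowly.

>>> send_rows:
  plan:
    - {"x": 0, "y": 0.006, "z": 0.02, "spin": 0.004}
    - {"x": 0, "y": 0.006, "z": 0.04, "spin": 0.004}
    - {"x": 0, "y": 0.006, "z": 0.04, "spin": 0.004}
    - {"x": 0, "y": 0.006, "z": 0.04, "spin": 0}
    - {"x": 0, "y": 0.006, "z": 0.04, "spin": 0}
    - {"x": 0, "y": 0, "z": 0.02, "spin": 0}
    - {"x": 0, "y": 0, "z": 0, "spin": 0}

```text
clock: 17.6
position: [0.5726, 0.1823, 0.3434]
orientation: [1.758, 2.599, -0.017]
force: [-0.1, -0.1, -2.1]
opening: 0.0459
```

```bash
python3 st.py 3; python3 st.py
```

```text
t 17.6 pos [0.5726 0.1823 0.3434] yaw 21.84 tilt [-0.0033 -0.0112 -0.9999]
grasp in hatch mm [194.83 311.4   86.08] F hatch [-0.12 -0.09 -2.12] T [-0.01 -0.06  0.03] open mm 45.88 q [-0.09  0.78 -0.54  1.69  0.52  0.83 -0.48]
to go units [-0.1185 -0.719 ] z -0.1181 spin -0.0037700319498593475
later grasp [193.39 310.83  83.53] pads x 170.2 216.57 meanF,open [ 0.08 -0.07 -1.92 46.11] sd [0.16 0.34 0.41 0.21]
t 17.75 pos [0.5721 0.1815 0.3408] yaw 21.82 tilt [-0.0074 -0.0132 -0.9999]
grasp in hatch mm [193.39 310.83  83.53] F hatch [ 0.15 -0.02 -1.76] T [-0.06 -0.09 -0.01] open mm 46.37 q [-0.09  0.78 -0.54  1.69  0.52  0.83 -0.48]
to go units [-0.1174 -0.7174] z -0.113 spin -0.0035498443538382594
```

>>> send_rows:
  plan:
    - {"x": 0, "y": 0, "z": -0.012, "spin": 0}
    - {"x": 0, "y": 0, "z": -0.012, "spin": 0}
    - {"x": 0, "y": 0, "z": -0.012, "spin": 0}
    - {"x": 0, "y": 0, "z": -0.012, "spin": 0}
    - {"x": 0, "y": 0, "z": -0.012, "spin": 0}
    - {"x": 0, "y": 0, "z": -0.012, "spin": 0}
    - {"x": 0, "y": 0, "z": -0.012, "spin": 0}
    - {"x": 0, "y": 0, "z": -0.012, "spin": 0}
    - {"x": 0, "y": 0, "z": -0.012, "spin": 0}
    - {"x": 0, "y": 0, "z": -0.012, "spin": 0}
    - {"x": 0, "y": 0, "z": -0.012, "spin": 0}
    - {"x": 0, "y": 0, "z": -0.012, "spin": 0}

```text
clock: 18.95
position: [0.5713, 0.1805, 0.2588]
orientation: [-1.76, -2.6, 0.033]
force: [0.3, -0.7, -0.9]
opening: 0.0463
```

```bash
python3 st.py 3; python3 st.py
```

```text
t 18.95 pos [0.5713 0.1805 0.2588] yaw 21.81 tilt [-0.0136 -0.0159 -0.9998]
grasp in hatch mm [191.3  310.08   1.49] F hatch [ 0.01 -0.72 -0.91] T [-0.1  -0.11 -0.  ] open mm 46.34 q [-0.13  0.89 -0.47  1.74  0.6   0.68 -0.55]
to go units [-0.1159 -0.7153] z 0.0511 spin -0.0033924650556605073
later grasp [190.98 310.1    1.49] pads x 168.0 213.96 meanF,open [-0.14  0.36 -1.65 46.08] sd [0.51 0.25 0.23 0.08]
t 19.1 pos [0.5712 0.1804 0.2588] yaw 21.81 tilt [-0.0145 -0.0163 -0.9998]
grasp in hatch mm [190.98 310.1    1.49] F hatch [ 0.43  0.19 -1.5 ] T [-0.09 -0.11  0.  ] open mm 45.96 q [-0.13  0.89 -0.47  1.74  0.6   0.68 -0.55]
to go units [-0.1155 -0.7152] z 0.0511 spin -0.0034587620548476553
```

>>> send_rows:
  plan:
    - {"x": 0, "y": 0, "z": -0.012, "spin": 0}
    - {"x": 0, "y": 0, "z": -0.012, "spin": 0}
    - {"x": 0, "y": 0, "z": -0.012, "spin": 0}
    - {"x": 0, "y": 0, "z": -0.012, "spin": 0}
    - {"x": 0, "y": 0, "z": -0.012, "spin": 0}
    - {"x": 0, "y": 0, "z": -0.01, "spin": 0}
    - {"x": 0, "y": 0, "z": -0.006, "spin": 0}
    - {"x": 0, "y": 0, "z": -0.002, "spin": 0}
    - {"x": 0, "y": 0, "z": 0, "spin": 0}

```text
clock: 20.0
position: [0.5714, 0.1806, 0.2166]
orientation: [-1.76, -2.6, 0.033]
force: [-0.4, 0.1, -0.9]
opening: 0.0461
```

```bash
python3 st.py 3
```

```text
t 20.0 pos [0.5714 0.1806 0.2166] yaw 21.81 tilt [-0.0136 -0.0159 -0.9998]
grasp in hatch mm [191.39 310.2  -40.69] F hatch [-0.36  0.2  -0.93] T [-0.07 -0.13  0.  ] open mm 46.09 q [-0.15  0.95 -0.42  1.75  0.65  0.6  -0.59]
to go units [-0.116  -0.7156] z 0.1354 spin -0.003432649947335875
later grasp [191.63 310.23 -40.33] pads x 168.43 214.83 meanF,open [ 0.15  0.06 -1.47 46.42] sd [0.23 0.75 0.25 0.05]
```

>>> send_rows:
  plan:
    - {"x": 0, "y": 0, "z": -0.003, "spin": 0}
    - {"x": 0, "y": 0, "z": -0.003, "spin": 0}
    - {"x": 0, "y": 0, "z": 0, "spin": 0}

```text
clock: 20.45
position: [0.5718, 0.1807, 0.2143]
orientation: [-1.76, -2.6, 0.03]
force: [-0.7, -0.3, -1.2]
opening: 0.0461
```

```bash
python3 st.py 3
```

```text
t 20.45 pos [0.5718 0.1807 0.2143] yaw 21.79 tilt [-0.012  -0.0151 -0.9998]
grasp in hatch mm [192.02 310.15 -42.96] F hatch [-0.71  0.   -1.21] T [-0.04 -0.14 -0.01] open mm 46.12 q [-0.15  0.96 -0.42  1.75  0.65  0.6  -0.59]
to go units [-0.1167 -0.7158] z 0.14 spin -0.0032470091301293044
later grasp [192.09 310.19 -42.84] pads x 168.99 215.2 meanF,open [-4.500e-01  1.000e-02 -1.300e+00  4.629e+01] sd [0.24 0.38 0.29 0.05]
```

>>> send_rows:
  plan:
    - {"x": 0, "y": 0, "z": -0.003, "spin": 0}
    - {"x": 0, "y": 0, "z": -0.002, "spin": 0}
    - {"x": 0, "y": 0, "z": 0, "spin": 0}

```text
clock: 20.9
position: [0.5719, 0.1808, 0.2119]
orientation: [-1.761, -2.6, 0.029]
force: [-0.5, -0.7, -0.6]
opening: 0.0461
```

```bash
python3 st.py 3
```

```text
t 20.9 pos [0.5719 0.1808 0.2119] yaw 21.8 tilt [-0.0115 -0.0148 -0.9998]
grasp in hatch mm [192.24 310.22 -45.37] F hatch [-0.74 -0.5  -0.56] T [-0.14 -0.16  0.03] open mm 46.14 q [-0.15  0.96 -0.42  1.75  0.65  0.59 -0.59]
to go units [-0.1169 -0.7159] z 0.1448 spin -0.0032888603384027782
later grasp [192.21 310.2  -45.33] pads x 169.05 215.36 meanF,open [ 0.18 -0.14 -1.54 46.3 ] sd [0.62 0.74 0.43 0.11]
```

>>> send_rows:
  plan:
    - {"x": 0, "y": 0, "z": -0.002, "spin": 0}
    - {"x": 0, "y": 0, "z": -0.002, "spin": 0}
    - {"x": 0, "y": 0, "z": 0, "spin": 0}

```text
clock: 21.35
position: [0.5715, 0.1809, 0.2117]
orientation: [-1.761, -2.601, 0.03]
force: [-0.1, -0.4, -1.2]
opening: 0.0457
```

```bash
python3 st.py 4
```

```text
t 21.35 pos [0.5715 0.1809 0.2117] yaw 21.8 tilt [-0.0112 -0.0157 -0.9998]
grasp in hatch mm [191.95 310.33 -45.61] F hatch [-0.26 -0.29 -1.21] T [ 0.   -0.09  0.01] open mm 45.66 q [-0.15  0.96 -0.42  1.75  0.66  0.59 -0.6 ]
to go units [-0.1162 -0.7162] z 0.1453 spin -0.003291721821337706
later grasp [191.93 310.33 -45.87] pads x 168.74 215.11 meanF,open [-0.75  0.3   1.19 46.32] sd [0.37 0.61 1.2  0.07]
```

Contact: 2 mm commanded gave 0.2 mm, at the expected height, and the support force flipped sign. I'll release in the reverse of the pinch, opening in small steps with a half-shift away from the rib so the tab's spring doesn't slide the hatch.

>>> send_rows:
  plan:
    - {"x": 0.0019, "y": 0.00075, "z": 0, "spin": 0}
    - {"x": 0, "y": 0, "z": 0, "spin": 0}
  jaw: -0.091

```text
clock: 21.75
position: [0.5725, 0.1813, 0.2115]
orientation: [-1.761, -2.6, 0.031]
force: [-0.7, 0.2, 1.2]
opening: 0.048
```

>>> send_rows:
  plan:
    - {"x": 0.0019, "y": 0.00075, "z": 0, "spin": 0}
    - {"x": 0, "y": 0, "z": 0, "spin": 0}
  jaw: -0.136

```text
clock: 21.95
position: [0.5734, 0.1817, 0.2115]
orientation: [-1.761, -2.6, 0.031]
force: [-0.7, -1.1, 2.5]
opening: 0.0503
```

```bash
python3 st.py 4
```

```text
t 21.95 pos [0.5734 0.1817 0.2115] yaw 21.79 tilt [-0.0121 -0.016  -0.9998]
grasp in hatch mm [193.9  310.4  -45.73] F hatch [-1.04 -0.73  2.47] T [-0.05 -0.03  0.01] open mm 50.26 q [-0.15  0.96 -0.42  1.75  0.65  0.6  -0.59]
to go units [-0.1201 -0.7178] z 0.1455 spin -0.003166668572459841
later grasp [193.9  310.37 -45.74] pads x 168.78 219.01 meanF,open [-0.94  0.1   1.83 50.18] sd [0.63 0.34 0.29 0.15]
```

The rib pad stays at 168.7 (so the hatch isn't moving). Continuing.

>>> send_rows:
  plan:
    - {"x": 0.0019, "y": 0.00075, "z": 0, "spin": 0}
    - {"x": 0, "y": 0, "z": 0, "spin": 0}
  jaw: -0.182

```text
clock: 22.35
position: [0.5743, 0.182, 0.2115]
orientation: [-1.761, -2.6, 0.032]
force: [-0.2, -0.2, 1.9]
opening: 0.0525
```

>>> send_rows:
  plan:
    - {"x": 0.0019, "y": 0.00075, "z": 0, "spin": 0}
    - {"x": 0, "y": 0, "z": 0, "spin": 0}
  jaw: -0.227

```text
clock: 22.55
position: [0.5752, 0.1824, 0.2114]
orientation: [-1.761, -2.6, 0.033]
force: [-0.5, -0.4, 2.7]
opening: 0.0542
```

>>> send_rows:
  plan:
    - {"x": 0.0019, "y": 0.00075, "z": 0, "spin": 0}
    - {"x": 0, "y": 0, "z": 0, "spin": 0}
  jaw: -0.273

```text
clock: 22.75
position: [0.576, 0.1826, 0.2111]
orientation: [-1.761, -2.6, 0.034]
force: [-0.4, -0.6, 0.1]
opening: 0.0562
```

```bash
python3 st.py 4
```

```text
t 22.75 pos [0.576  0.1826 0.2111] yaw 21.78 tilt [-0.0137 -0.017  -0.9998]
grasp in hatch mm [196.35 310.22 -46.18] F hatch [-0.54 -0.42  0.11] T [-0.04  0.04  0.03] open mm 56.24 q [-0.15  0.96 -0.42  1.74  0.65  0.61 -0.59]
to go units [-0.1252 -0.7196] z 0.1464 spin -0.003105205630760821
later grasp [196.41 310.26 -46.11] pads x 168.48 224.34 meanF,open [-0.6  -0.14  0.12 56.23] sd [0.52 0.23 0.36 0.25]
```

>>> send_rows:
  plan:
    - {"x": 0, "y": 0, "z": 0.001, "spin": 0}
    - {"x": 0, "y": 0, "z": 0, "spin": 0}
    - {"x": 0, "y": 0, "z": 0, "spin": 0}
    - {"x": 0, "y": 0, "z": 0, "spin": 0}
  jaw: -0.75

```text
clock: 23.35
position: [0.5766, 0.1829, 0.2119]
orientation: [-1.761, -2.6, 0.031]
force: [0.7, -0.2, 0.4]
opening: 0.077
```

```bash
python3 st.py 2
```

```text
t 23.35 pos [0.5766 0.1829 0.2119] yaw 21.78 tilt [-0.0117 -0.0158 -0.9998]
grasp in hatch mm [197.38 310.3  -45.37] F hatch [ 0.6  -0.4   0.39] T [-0.04 -0.17 -0.04] open mm 76.96 q [-0.15  0.96 -0.42  1.74  0.65  0.61 -0.59]
to go units [-0.1265 -0.7201] z 0.1448 spin -0.0030664694408058563
later grasp [197.3  310.3  -45.42] pads x 158.67 235.94 meanF,open [-1.300e-01  4.000e-02  9.000e-02  7.735e+01] sd [0.11 0.13 0.67 0.09]
```

Released. Now straight up, slowly at first.

>>> send_rows:
  plan:
    - {"x": 0, "y": 0, "z": 0.01, "spin": 0}
    - {"x": 0, "y": 0, "z": 0.015, "spin": 0}
    - {"x": 0, "y": 0, "z": 0.02, "spin": 0}
    - {"x": 0, "y": 0, "z": 0.02, "spin": 0}
    - {"x": 0, "y": 0, "z": 0.02, "spin": 0}
    - {"x": 0, "y": 0, "z": 0.03, "spin": 0}
    - {"x": 0, "y": 0, "z": 0.04, "spin": 0}
    - {"x": 0, "y": 0, "z": 0.04, "spin": 0}
    - {"x": 0, "y": 0, "z": 0.04, "spin": 0}
    - {"x": 0, "y": 0, "z": 0.04, "spin": 0}
    - {"x": 0, "y": 0, "z": 0.04, "spin": 0}
    - {"x": 0, "y": 0, "z": 0.03, "spin": 0}

```text
clock: 24.65
position: [0.5751, 0.1826, 0.3997]
orientation: [-1.76, -2.602, 0.029]
force: [-0.1, 1.1, 0.5]
opening: 0.0771
```

>>> send_rows:
  plan:
    - {"x": -0.02, "y": -0.06, "z": 0, "spin": 0}
    - {"x": -0.04, "y": -0.06, "z": 0, "spin": 0}
    - {"x": -0.04, "y": -0.06, "z": 0, "spin": 0}
    - {"x": -0.04, "y": -0.06, "z": 0, "spin": 0}
    - {"x": -0.02, "y": -0.06, "z": 0, "spin": 0}
    - {"x": 0, "y": -0.06, "z": 0, "spin": 0}
    - {"x": 0, "y": -0.03, "z": 0, "spin": 0}
    - {"x": 0, "y": 0, "z": 0, "spin": 0}
    - {"x": 0, "y": 0, "z": 0, "spin": 0}

```text
clock: 25.55
position: [0.4893, -0.0161, 0.4128]
orientation: [1.751, 2.596, -0.012]
force: [0.2, 0.9, -0.2]
opening: 0.0773
```

```bash
python3 st.py;python3 - <<'E'
from rig import r
import cv2,numpy as np
from h import *
for n,b in(("scene",(320,200,430,310)),("top",(215,110,320,245))):
    d=r.get_image(n); np.savez(n+"5.npz",**d); cv2.imwrite(f"pics/{n}5full.png",d["img"])
    x0,y0,x1,y1=b
    im=cv2.resize(d["img"][y0:y1,x0:x1],None,fx=5,fy=5,interpolation=cv2.INTER_CUBIC);im=cv2.convertScaleAbs(im,alpha=1.8)
    cv2.imwrite(f"pics/{n}5.png",im[:600])
    X=cloud(d); z=X[...,2]; m=np.zeros(z.shape,bool); m[y0:y1,x0:x1]=1
    bright=(d["img"].min(2)>70)&m&(z>.034)&(z<.05)
    print(n,bright.sum(),np.nanmedian(X[bright],0).round(4))
    q=X[bright]
    if len(q)>50:
        A=np.c_[q[:,:2]-q[:,:2].mean(0),np.ones(len(q))]; print("plane slope/height",np.linalg.lstsq(A,q[:,2],rcond=None)[0].round(4)); print(cv2.minAreaRect(q[:,:2].astype(np.float32)))
E
```

```text
t 25.55 pos [ 0.4893 -0.0161  0.4128] yaw 22.02 tilt [ 0.0042 -0.0118 -0.9999]
grasp in hatch mm [ 45.65 156.89 155.55] F hatch [ 0.49  0.77 -0.18] T [-0.03 -0.08 -0.01] open mm 77.27 q [ 0.33  0.56 -0.62  1.94  0.47  0.79 -0.17]
to go units [ 0.0481 -0.3223] z -0.2571 spin -0.005813379610803477
scene 384 [0.5632 0.1767 0.0424]
plane slope/height [-0.0191 -0.0067  0.0423]
((0.6488109230995178, 0.2089475691318512), (0.2714790403842926, 0.07757149636745453), 21.19819450378418)
top 633 [0.5565 0.1713 0.0409]
plane slope/height [ 0.0004 -0.0002  0.0408]
((0.6417437195777893, 0.20662078261375427), (0.25579220056533813, 0.07598274946212769), 21.844409942626953)
```

View pics/scene5.png

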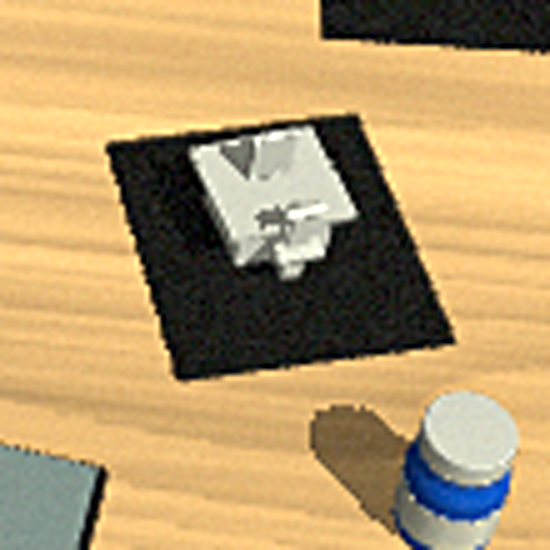

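View pics/top5full.png

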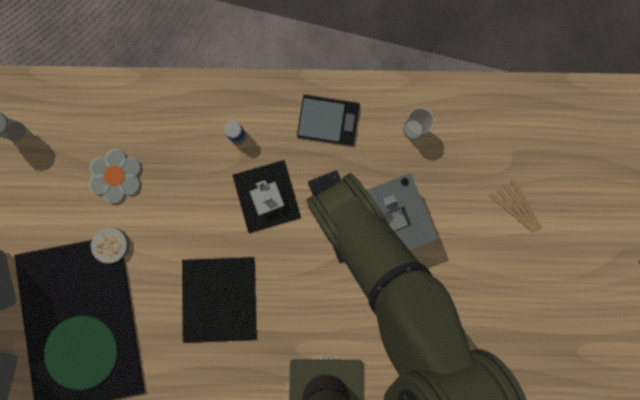

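View pics/scene5full.png

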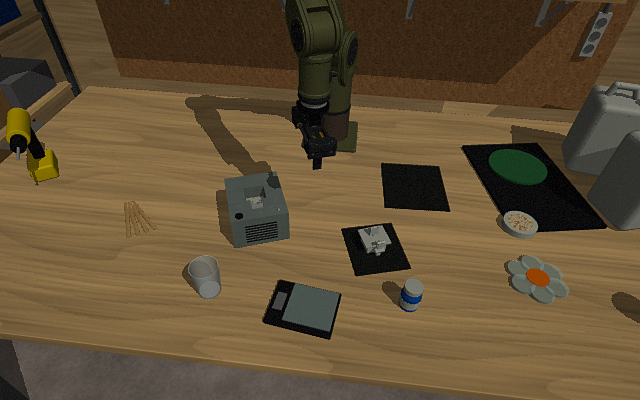

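The hatch sits right way up within the small mat, at (267,197) in the top view. Its plate plane is at 0.0408 m with zero slope, against 0.041 expected. The scale, cup and jar are at the same pixels as before. Handing in.

```bash
python3 -c "
from rig import r
print(r.job_done())"
```

```text
the job is handed in; nothing more can be done
None
```

The hatch is off the extractor and lying right way up on the smaller mat. I handed the job in at about 25.7 s of the 72 s allowed; no verdict is reported.

- **Release:** I pinched the rib and bead, pressing about 1.5 mm more at a time and shifting toward the rib as the jaws closed. A gentle lift was blocked at about 4, 5.5, 7 and 8 mm of travel, with at most about 11 N read at the end of each pull. It came free at about 10 mm. The grip was capped at 15 N.
- **Lift and placing:** I lifted straight up with the tab held pressed, then carried the hatch over and lowered it until contact was felt. The jaws opened in small steps with a counter-shift, so the tab's spring did not slide the hatch.
- **Last checks, top camera:** the plate's top is level at 40.8 mm, against 41 mm expected, with no slope. The hatch stands wholly on the mat. The scale, cup and jar look unmoved, and the gripper is clear of everything.
- **What disagreed:**
    - The tool had drifted to about 1.2° of tilt at placing; the hatch settled flat once released.
    - The scene camera's coarser depth gave 42.3 mm and a slope of about 1°, which I take to be noise.
    - My rectangle fit of the hatch outline on the mat also caught other pixels, so I did not use it.

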